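# Slide the hole master off the granite plate and back into its fitted case

### The arm

A 6-joint arm with a two-finger parallel gripper is mounted at the origin on the work surface. World frame = base frame: x ahead of the robot, y to its left, z up, the work surface at z = 0. Lengths are in mm, angles in rad, forces in N, time in s.
With the tool pointing down it reaches from about 350 to 775 mm from the base axis. Payload 5.5 kg.
Tool frame: the origin (TCP) lies at the very end of the fingers, on their centre line; the grasp point (between the pads) lies 19 mm behind it (ctrl.hold_point_z is the distance from the TCP to the grasp point, in mm); z points along the fingers, y is the line along which they close (so a half turn about z gives the same grasp; the last joint's range is limited). The gripper opens to 85 mm and grips with 20 to 120 N. Pads are 22 mm wide; open, the fingers measure 114 mm over their backs; the gripper's body (76 mm by 85 mm) begins 54 mm behind the grasp point. The pads swing forward as they close: fully open they stand 13 mm farther back than shut.
Start: joints at [-1.253, 0.313, 0.046, 1.304, 0, 1.431], TCP at [254.138, -515.835, 231.323] pointing down, gripper open.
Joint ranges: [-2.76, 2.76], [-0.86, 1.69], [-1.03, 1.26], [-2.2, 2.34], [-1.47, 1.5], [-3.14, 3.14]. Speed limits (rad/s): [2.57, 2.57, 3.14, 3.14, 3.14, 3.14].

### API

Orientations are given as a rotation vector (axis times angle).
In Python, from workcell import ctrl gives the robot as it stands.
- The arm moves only by the tool apply_moves, never from a script. Its argument "commands" is a list that holds one entry, the list of rows, each a list of 5 numbers: the opening in per cent of the stroke, from 0 (shut) to 100 (fully open), then the shift along the tool's x, y, z in m, then the turn about the tool's z in units of 5 degrees (1.0 is 5 degrees). In form: [[[gripper, dx, dy, dz, turn], ...]]. A call has 1 to 20 rows; each row shifts and turns the commanded pose from where the row before left it, along the tool's axes as they then stand; what a row does not reach is not made up. A row lasts 1/12 s, in which the tool goes at most 41.7 mm and 7.16 degrees, less where a joint would pass 70% of its speed; a pose out of reach is approached as far as the arm can. A call is refused whole if a number of a shift passes 0.0417 or a number of a turn 1, either way. A call with a gripper value outside its range is refused whole. The fingers move at their own pace and stop on an object; "squeeze" is the grip in N (left out, the last holds). Time passes only in rows, so rows that do not move let the fingers close. It gives the time, the measured TCP pose, the force, the opening and the grip force at its end, in the units of the state.
- ctrl.observe(): the state, without advancing time (a new reading comes with each control period).
- ctrl.grab_frame(name): name is "scene" or "top"; returns the picture (480x640x3 uint8, red, green, blue); there is no depth.
- ctrl.get_calibration(name): a dict with "camera_matrix" (3x3 intrinsics, pixels), "T" (4x4, takes a point from camera to world coordinates). Camera axes: x right, y down, z forward; pixel columns grow to the right and rows downward; lengths in mm; the calibration is good to about 2 mm. A picture is of the moment at which its call begins. get_calibration takes no time and is no camera call.
- ctrl.finish_job(): hands the job in; it is judged then, once.
The state is a dict: "clock": time; "joint_positions": joint angles; "dq": joint speeds; "tau": joint torques, N m; "ee_pos": TCP position; "eef_rot": TCP orientation; "contact_force": force on the tool from outside, world axes, zero at the start; "ft_torque": the same for the moment, N m; "width": opening from 0.0 (shut) to 1.0 (fully open); "grasp_force": force on a finger pad.
Only numpy, scipy, OpenCV 4.12 (cv2) and the standard library are available. Lean on these libraries where they do the work, as an engineer would, in place of code of your own. Each camera call takes 0.05 s, during which the arm holds its last target. There are 200 camera calls.

### The job

The thin steel hole master lies flat on the granite surface plate, too thin to be picked up there: press on it lightly with the fingertips (8 N is plenty; more than 25 N marks the lapped faces) and slide it out over the front edge of the granite, until it overhangs by roughly a third of its length but still lies flat. Then pinch it by the two long sides of the overhanging end, lift it level off the granite and lay it into the recess of its open wooden case, fully down and flat, again with no more than 25 N. Do not drop or tip it, and leave the parallel bar and everything else on the bench where they are.

Things in the scene. Friction and masses are not known exactly. Their poses are not given: they have to be found in the camera images.
- master: hole master: bright steel plate 130 x 60 x 3 mm with rows of dark holes (only drawn on), about 180 g (varies). Origin: centre of its underside; x along its length, y across, z up. It starts flat on the granite, its length roughly square to the front edge, its near end 12 to 32 mm back from it. Slides easily on granite (friction about 0.25); fingertips hold steel about twice as well.
- granite: dark granite surface plate, 300 x 200 x 50 mm on 10 mm feet, immovable; origin at the middle of its underside, on the bench, top face 60 mm above it; x along the 300 mm length, away from the robot, z up.
- granite_edge (a point): middle of the top front edge of the granite (the 200 mm edge nearest the robot); axes as the granite's: x points inward over the plate, away from the robot, y along the edge, z up; the top face lies at this height.
- case: open wooden fitted case, blue felt, fixed, left or right of the granite: tray 140 (x) x 180 (y) x 36 mm, lid folded open behind it at +x (143 mm more, 30 mm high). Origin: centre of the tray's underside, on the bench. A pale wooden insert with the recess lies in it; stiff to move, it may sit up to 4.5 mm off the middle lengthways (along y), which this pose does not show: find it by feel.
- case_recess (a point): centre of the recess floor, 30 mm above the bench, with the insert in mid-play; axes as the case's. Recess 132 mm long (y) x 63 mm wide (x), 6 mm deep below the 36 mm rim, bounded by end walls and by 40 mm long blocks beside the middle. Beyond these, 20 to 66 mm either way along y, are four finger wells, 31 to 61 mm out in x, bottom 6 mm above the bench. The plate may go in either way round.
- parallel: loose steel parallel bar 25 x 160 x 25 mm on the granite, lying across just behind the far end of the hole master (3 to 6 mm gap); leave it. Origin at the centre of its underside.
- vblock: dark steel V-block 45 x 60 x 35 mm on the rear of the granite; leave it. Origin at the centre of its underside.
- gauge_set: open wooden box of gauge blocks, 140 x 180 x 40 mm, on the other side of the granite from the case; leave it. Origin at the centre of its underside.
- micrometer: micrometer lying flat on the bench (18 mm high) in front of the granite, a little to the right; leave it.
- dial_stand: dial indicator on a blue magnetic stand, 210 mm tall, left of the bench; leave it.
- cleaner: white bottle with red cap, 130 mm tall, right of the bench; leave it.
Things that resemble listed ones, but are neither listed nor needed, are in the scene too. What is meant by the master is not orange or turquoise, and is the smaller of those in its own colour.

How it is judged:
By the outcome, as a careful person would: the job done as asked, in the order asked, and still so for the second after the job is handed in, with the robot touching nothing.
It also fails if it takes over 72 s, if anything falls off the work surface, if the arm or the gripper's body presses on something with over 40 N, if the wrist force passes 120 N, or if a joint passes its speed limit or range.

## Working session

There is one attempt and no reset: what is moved stays moved. The work goes in short steps, Python scripts to look and compute and a tool call to move; the robot and the scene stay as the last step left them, time stands still between calls to the robot, and variables do not carry over. Pictures are saved under pics/ and viewed, at most 10 in all, crops included, and the job is handed in when it is done.

Besides the shell and the picture viewer there is one more tool, called as a command line: name --argument value ..., lists and objects as JSON in quotes. apply_moves: Moves the arm, as the interface text tells. Its arguments: {"type":"object","properties":{"commands":{"type":"array","items":{"type":"array","items":{"type":"array","items":{"type":"number"}}}},"squeeze":{"type":"number"}},"required":["commands"]}

```bash
mkdir -p pics; ls
python3 - <<'E'
from workcell import ctrl
import cv2
for n in("scene","top"):
    cv2.imwrite(f"pics/{n}0.png",ctrl.grab_frame(n)[:,:,::-1])
    c=ctrl.get_calibration(n);print(c)
print(ctrl.observe())
E
```

```text
pics
{'camera_matrix': array([[487.26007567,   0.        , 323.12828942],
       [  0.        , 487.26007567, 240.36437598],
       [  0.        ,   0.        ,   1.        ]]), 'T': array([[ 7.35181131e-01,  5.05795756e-01, -4.51308495e-01,
         1.07411770e+03],
       [ 6.77654110e-01, -5.31553539e-01,  5.08169009e-01,
        -6.76387450e+02],
       [ 1.71351002e-02, -6.79427324e-01, -7.33542705e-01,
         1.03399596e+03],
       [ 0.00000000e+00,  0.00000000e+00,  0.00000000e+00,
         1.00000000e+00]])}
{'camera_matrix': array([[596.40430046,   0.        , 318.66408248],
       [  0.        , 596.40430046, 237.1189864 ],
       [  0.        ,   0.        ,   1.        ]]), 'T': array([[ 1.85443364e-02, -9.84170899e-01,  1.76249110e-01,
         1.79293646e+02],
       [-9.99827510e-01, -1.80726157e-02,  4.28141348e-03,
        -1.98548365e+00],
       [-1.02836014e-03, -1.76298104e-01, -9.84336284e-01,
         1.93147134e+03],
       [ 0.00000000e+00,  0.00000000e+00,  0.00000000e+00,
         1.00000000e+00]])}
{'clock': 0.1, 'joint_positions': array([-1.25259731e+00,  3.13915734e-01,  4.50861109e-02,  1.30359037e+00,
       -2.58649378e-06,  1.43119074e+00]), 'dq': array([ 2.52435063e-03, -8.96495132e-05,  2.14763130e-03,  1.26976491e-03,
        7.59761658e-04,  1.19430887e-03]), 'tau': array([ 1.62269465e-03, -4.81724560e+01,  2.99245226e+01,  1.26945076e-02,
       -2.39934598e-04,  1.33210158e-06]), 'ee_pos': array([ 253.98272387, -515.35982735,  230.50082922]), 'eef_rot': array([-3.05807274e+00, -7.12487472e-01,  2.31371794e-04]), 'contact_force': array([-0.29590398, -1.43907498, -0.58687206]), 'ft_torque': array([ 0.05645008,  0.01726405, -0.03137107]), 'grasp_force': 0.0, 'width': 1.005383772500258}
```

View pics/top0.png

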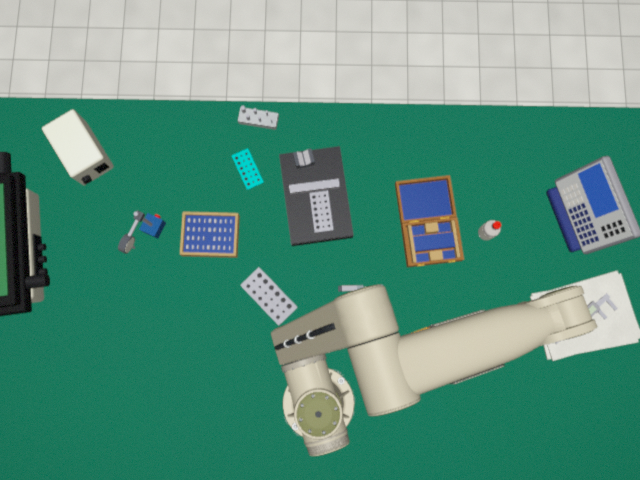

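View pics/scene0.png

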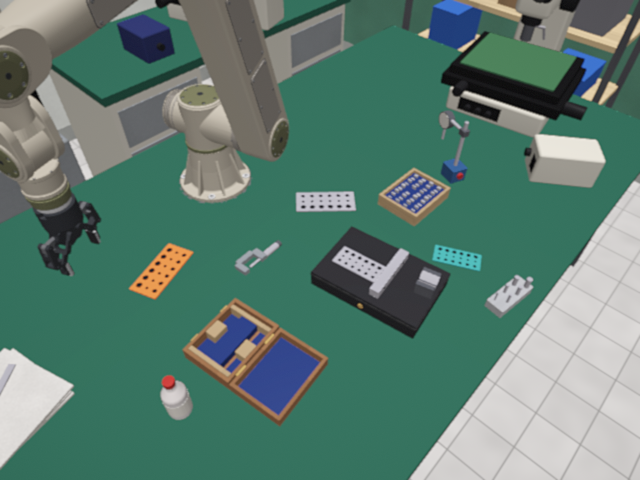

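The top view shows three steel-coloured or plate-like candidates: a grey plate on the granite at (320,212), a larger grey plate on the bench at (268,295), and a turquoise plate at (247,169). In the scene view there is also an orange plate at (162,270). The one on the granite fits, since it is grey, the smaller of the two grey plates, and lies in front of the bar at (314,186). The case is on the right at (433,240). I'll measure these and take a crop to confirm.

```bash
cat > h.py <<'E'
import numpy as np,cv2
from workcell import ctrl
def ray(n,uv,z):
    c=ctrl.get_calibration(n);K,T=c["camera_matrix"],c["T"]
    uv=np.atleast_2d(np.asarray(uv,float))
    d=np.c_[uv,np.ones(len(uv))]@np.linalg.inv(K).T@T[:3,:3].T
    o=T[:3,3];return o+d*((z-o[2])/d[:,2])[:,None]
def proj(n,p):
    c=ctrl.get_calibration(n);K,T=c["camera_matrix"],c["T"]
    q=(np.atleast_2d(p)-T[:3,3])@T[:3,:3]@K.T;return q[:,:2]/q[:,2:]
def blob(mask,near,minA=60):
    k,l,s,c=cv2.connectedComponentsWithStats(mask.astype(np.uint8))
    i=min((i for i in range(1,k) if s[i,4]>=minA),key=lambda i:np.hypot(*(c[i]-near)))
    m=(l==i).astype(np.uint8)
    return max(cv2.findContours(m,cv2.RETR_EXTERNAL,cv2.CHAIN_APPROX_NONE)[0],key=len)[:,0,:],s[i,4]
def rect(n,cnt,z):
    P=ray(n,cnt,z);r=cv2.minAreaRect(P[:,:2].astype(np.float32));return r
E
python3 - <<'E'
from h import *
for n,pm,pg,pf in(("top",(320,212),(300,215),(432,237)),("scene",(352,262),(330,285),(233,338))):
    im=cv2.cvtColor(cv2.imread(f"pics/{n}0.png"),cv2.COLOR_BGR2HSV).astype(int);H,S,V=im[...,0],im[...,1],im[...,2]
    br=(S<60)&(V>125); dk=(S<70)&(V<85)
    wood=(H<25)&(S>60)&(V>70)
    lo=0
    for nm,m,p,z in(("master",br,pm,63),("gran",dk,pg,60),("wood",wood,pf,36)):
        try:
            c,A=blob(m,p); print(n,nm,A,c.min(0),c.max(0),rect(n,c,z))
        except Exception as e: print(n,nm,e)
t=cv2.imread("pics/top0.png")[140:280,270:470]
s=cv2.imread("pics/scene0.png")[215:425,175:460]
t=cv2.resize(t,(400*3//2,420),interpolation=cv2.INTER_CUBIC)
cv2.imwrite("pics/ct.png",cv2.resize(cv2.imread("pics/top0.png")[140:280,270:470],(800,560),interpolation=cv2.INTER_CUBIC))
cv2.imwrite("pics/cs.png",cv2.resize(s,(800,589),interpolation=cv2.INTER_CUBIC))
E
```

```text
top master 768 [309 190] [333 232] ((599.4794921875, 0.3830680847167969), (133.6459503173828, 62.85065460205078), 8.801942825317383)
top gran 158 [292 234] [352 244] ((508.4838562011719, -4.4775543212890625), (10.067556381225586, 193.35464477539062), 9.300712585449219)
top wood 1881 [395 176] [463 266] ((580.958251953125, -349.3725891113281), (284.5195007324219, 183.24002075195312), 7.926880836486816)
scene master 1494 [332 246] [408 296] ((608.6580200195312, 23.779380798339844), (157.78396606445312, 181.31881713867188), 8.875930786132812)
scene gran 6153 [311 227] [449 336] ((662.7374267578125, 3.87677001953125), (303.6779479980469, 227.4625701904297), 9.00859546661377)
scene wood 4506 [183 298] [327 425] ((588.2552490234375, -355.7257385253906), (295.4379577636719, 189.76914978027344), 7.71052885055542)
```

View pics/ct.png

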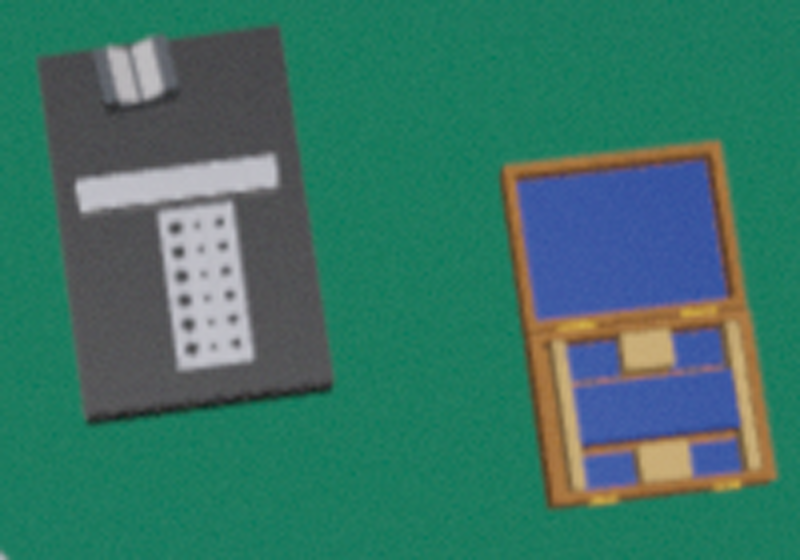

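View pics/cs.png

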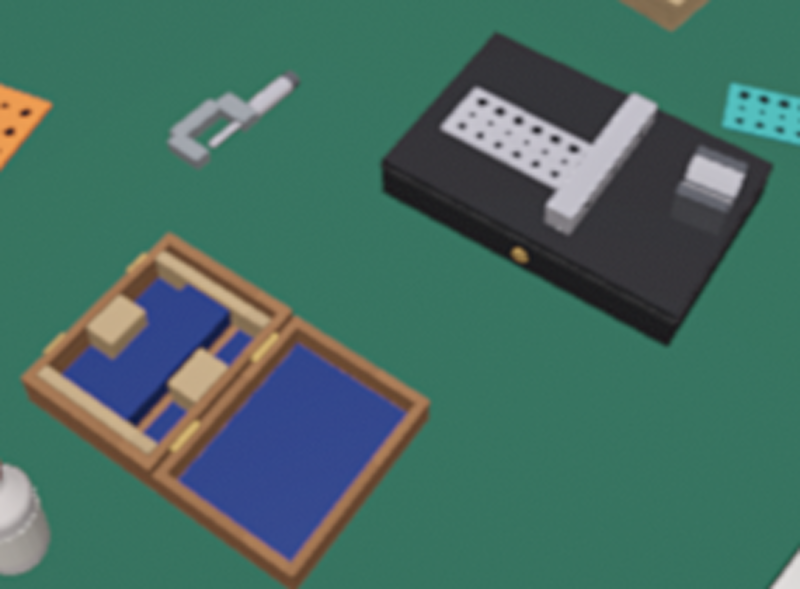

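The crops confirm it: a bright grey plate with dark holes at top (322,212), in front of the bar, with its length roughly along x. The case tray shows pale end bars near crop x 567 and 742, and blocks at (648,350) and (665,460). Next I'll measure the front edge and the recess.

Run:
```python
from h import *
for n,box in(("top",(385,170,475,275)),("scene",(175,290,335,430))):
    im=cv2.imread(f"pics/{n}0.png");hs=cv2.cvtColor(im,cv2.COLOR_BGR2HSV).astype(int);H,S,V=hs[...,0],hs[...,1],hs[...,2]
    pale=(H>10)&(H<28)&(S<125)&(S>40)&(V>140)
    m=np.zeros_like(pale);x0,y0,x1,y1=box;m[y0:y1,x0:x1]=pale[y0:y1,x0:x1]
    k,l,s,c=cv2.connectedComponentsWithStats(m.astype(np.uint8),connectivity=4)
    for i in range(1,k):
        if s[i,4]>12:
            pts=np.argwhere(l==i)[:,::-1];r=rect(n,pts,36)
            print(n,"pale",s[i,4],c[i].round(1),np.round(r[0],1),np.round(r[1],1),round(r[2],1))
    # granite silhouette: not green, near the granite
    dk=(S<80)&(V<110)|(S<60)
    g,A=blob(dk,(318,195) if n=="top" else (380,280),3000)
    q=cv2.approxPolyDP(g,6,True)[:,0]
    print(n,"gran poly",A,[(tuple(map(int,p)),tuple(w[:2].round(0))) for p,w in zip(q,ray(n,q,60))])
    blue=(H>105)&(H<125)&(S>110)
    b,A=blob(blue&(np.indices(blue.shape)[1]>x0)&(np.indices(blue.shape)[1]<x1)&(np.indices(blue.shape)[0]>y0)&(np.indices(blue.shape)[0]<y1),(427,205) if n=="top" else (285,370),400)
    print(n,"lidblue",A,rect(n,b,20))
# scene near-end master corners + granite front corners picked from crop
s=285/800
for nm,p,z in(("g",(382,160),60),("g",(497,33),60),("m",(441,127),63),("m",(472,88),63),("tray",(22,378),36),("tray",(170,235),36),("tray",(290,312),36),("tray",(150,470),36)):
    print(nm,ray("scene",(175+p[0]*s,215+p[1]*210/589),z).round(1))
for nm,p,z in(("g",(85,410),60),("g",(331,383),60),("g",(40,57),60),("g",(278,28),60),("m",(180,370),63),("m",(253,359),63),("tray",(548,497),36),("tray",(776,478),36),("tray",(525,331),36),("tray",(748,305),36)):
    print(nm,"top",ray("top",(270+p[0]/4-.4,140+p[1]/4-.4),z).round(1))
```

```text
top pale 127 [455.4 238.1] [ 524.2 -434.8] [119.3  11.3] 7.7
top pale 119 [431.3 226.9] [ 558.9 -358.1] [31.  41.2] 8.3
top pale 125 [411.7 243.4] [ 503.8 -294.5] [122.3  11.9] 7.6
top pale 131 [435.7 254.6] [ 468.9 -371.4] [33.2 42.9] 7.4
top gran poly 5665 [((339, 147), (np.float64(816.0), np.float64(-55.0))), ((279, 155), (np.float64(785.0), np.float64(141.0))), ((291, 244), (np.float64(491.0), np.float64(94.0))), ((352, 236), (np.float64(520.0), np.float64(-100.0)))]
top lidblue 1568 ((654.4385375976562, -340.84625244140625), (114.26045227050781, 154.61595153808594), 7.637271881103516)
scene pale 477 [254.3 325.1] [ 514.8 -334.4] [155.  127.2] 7.4
scene pale 502 [208.  358.2] [ 517.8 -402.1] [143.1  99.9] 4.3
scene pale 224 [215.1 328.4] [ 467.1 -372.2] [33.1 43.5] 7.3
scene pale 109 [308.4 347.5] [ 653.4 -257.6] [ 22.3 123. ] 88.8
scene pale 275 [245.8 349.2] [ 561.5 -353.4] [36.  77.4] 10.7
scene pale 36 [240.4 370.8] [ 595.1 -403.2] [ 9.7 27.5] 20.4
scene pale 32 [234.3 382.8] [ 606.6 -432. ] [13.  25.5] 49.5
scene pale 20 [277.6 416.6] [ 731.3 -420.1] [13.   9.4] 57.7
scene g
[... 395 characters left out ...]
((449, 273), (np.float64(788.0), np.float64(138.0)))]
scene lidblue 3024 ((656.5695190429688, -343.74749755859375), (111.71116638183594, 150.932373046875), 7.971843242645264)
g [[ 527.6 -104.5   60. ]]
g [[498.4  92.4  60. ]]
m [[541.9 -39.8  63. ]]
m [[530.7  17.2  63. ]]
tray [[ 458.8 -459.4   36. ]]
tray [[ 436.4 -282.8   36. ]]
tray [[ 572.4 -265.3   36. ]]
tray [[ 597.6 -440.2   36. ]]
g top [[496.7  94.4  60. ]]
g top [[ 522.1 -101.2   60. ]]
g top [[788.6 139.   60. ]]
g top [[816.9 -55.2  60. ]]
m top [[529.9  19.4  63. ]]
m top [[539.9 -38.6  63. ]]
tray top [[ 436.9 -276.9   36. ]]
tray top [[ 455.6 -459.8   36. ]]
tray top [[ 572.2 -259.3   36. ]]
tray top [[ 597.1 -440.5   36. ]]
```

apply_moves --commands '[[[0,0,0,0,0.8725],[0,0,0,0,0.8725],[0,0,0,0,0.8725],[0,0,0,0,0.8725],[0,0.027,-0.0286,0,0],[0,0.027,-0.0286,0,0],[0,0.027,-0.0286,0,0],[0,0.027,-0.0286,0,0],[0,0.027,-0.0286,0,0],[0,0.027,-0.0286,0,0],[0,0.027,-0.0286,0,0],[0,0.027,-0.0286,0,0],[0,0.027,-0.0286,0,0],[0,0.027,-0.0286,0,0],[0,0.027,-0.0286,0,0],[0,0.027,-0.0286,0,0],[0,0.027,-0.0286,0,0],[0,0.027,-0.0286,0,0],[0,0.027,-0.0286,0,0],[0,0.027,-0.0286,0,0]]]' --squeeze 40

```text
clock: 1.77
ee_pos: [611.8, 4.3, 230.8]
eef_rot: [3.132, 0.241, -0.001]
contact_force: [1.0, -0.4, -0.0]
width: -0.007
grasp_force: 0.0
```

apply_moves --commands '[[[0,0,0.002,0.03,0],[0,0,0,0.03,0],[0,0,0,0.03,0],[0,0,0,0.03,0],[0,0,0,0.02,0],[0,0,0,0.01,0],[0,0,0,0.005,0],[0,0,0,0.003,0],[0,0,0,0,0],[0,0,0,0,0],[0,0,0,0,0]]]'

```text
clock: 2.68
ee_pos: [612.7, 0.2, 74.9]
eef_rot: [3.132, 0.24, 0.004]
contact_force: [0.2, -0.3, -0.5]
width: -0.003
grasp_force: 0.0
```

apply_moves --commands '[[[0,0,0,0.002,0],[0,0,0,0.002,0],[0,0,0,0.002,0],[0,0,0,0.001,0],[0,0,0,0.001,0],[0,0,0,0.001,0],[0,0,0,0,0],[0,0,0,0,0]]]'

```text
clock: 3.35
ee_pos: [611.5, 0.3, 64.2]
eef_rot: [3.132, 0.24, -0.0]
contact_force: [0.5, 0.6, 0.4]
width: 0.004
grasp_force: 0.0
```

apply_moves --commands '[[[0,0,0,0.0005,0],[0,0,0,0.0005,0],[0,0,0,0,0],[0,0,0,0,0]]]'

```text
clock: 3.68
ee_pos: [611.5, 0.4, 63.3]
eef_rot: [3.132, 0.24, 0.0]
contact_force: [0.9, 0.0, -0.5]
width: -0.002
grasp_force: 0.0
```

apply_moves --commands '[[[0,0,0,0.0005,0],[0,0,0,0,0],[0,0,0,0,0]]]'

```text
clock: 3.93
ee_pos: [611.7, 0.3, 63.1]
eef_rot: [3.132, 0.24, 0.001]
contact_force: [-0.7, -0.1, 2.2]
width: -0.001
grasp_force: 1.3
```

Contact at z = 63.1, which matches the expected height of the plate's top face. Pressing a little more.

apply_moves --commands '[[[0,0,0,0.0005,0],[0,0,0,0,0],[0,0,0,0,0]]]'

```text
clock: 4.18
ee_pos: [611.8, 0.3, 63.1]
eef_rot: [3.132, 0.24, 0.001]
contact_force: [-1.7, 0.6, 5.9]
width: -0.001
grasp_force: 2.8
```

apply_moves --commands '[[[0,0,0,0.0003,0],[0,-0.001,0,0,0],[0,-0.002,0,0,0],[0,-0.002,0,0,0],[0,-0.002,0,0,0],[0,-0.002,0,0,0],[0,-0.002,0,0,0],[0,-0.002,0,0,0],[0,-0.002,0,0,0]]]'

```text
clock: 4.93
ee_pos: [598.1, -2.1, 63.1]
eef_rot: [3.132, 0.24, 0.005]
contact_force: [1.6, -0.2, 5.3]
width: -0.002
grasp_force: 2.8
```

```bash
cat > m.py <<'E'
from h import *
import sys
n=sys.argv[1];px=(float(sys.argv[2]),float(sys.argv[3]));im=ctrl.grab_frame(n)[:,:,::-1].copy()
cv2.imwrite(f"pics/{sys.argv[4]}.png",im)
hs=cv2.cvtColor(im,cv2.COLOR_BGR2HSV).astype(int)
br=(hs[...,1]<60)&(hs[...,2]>125)
c,A=blob(br,px);print(A,c.min(0),c.max(0),rect(n,c,63))
E
python3 m.py top 320 215 t1; python3 -c "
from h import *;o=ctrl.observe();print(o['ee_pos'],o['contact_force'])"
```

```text
16070 [210 149] [344 426] ((371.7603759765625, 141.23248291015625), (373.51361083984375, 883.3978881835938), 83.34309387207031)
[597.69340002  -2.17525169  63.07116054] [ 1.4482822  -0.06144734  4.9714587 ]
```

Run:
```python
from h import *
im=ctrl.grab_frame("scene")[:,:,::-1]
cv2.imwrite("pics/s1.png",cv2.resize(im[200:350,280:480],(800,600),interpolation=cv2.INTER_CUBIC))
```

```text
(no output)
```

View pics/s1.png

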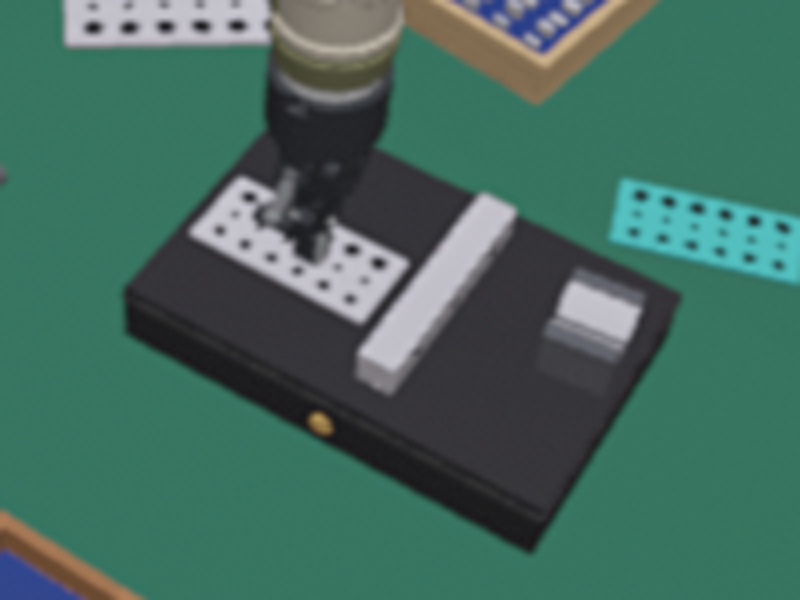

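The crop shows the plate sliding with the fingers: the gap to the bar has opened and the near end at (188,231)–(242,177) is approaching the front edge. I'll keep going.

apply_moves --commands '[[[0,-0.001,0,0.0002,0],[0,-0.0025,0,0,0],[0,-0.0025,0,0,0],[0,-0.0025,0,0,0],[0,-0.0025,0,0,0],[0,-0.0025,0,0,0],[0,-0.0025,0,0,0],[0,-0.0025,0,0,0],[0,-0.0025,0,0,0],[0,-0.0025,0,0,0],[0,-0.0025,0,0,0],[0,0,0,0,0]]]'

```text
clock: 6.03
ee_pos: [572.2, -6.2, 63.1]
eef_rot: [3.132, 0.24, 0.005]
contact_force: [0.6, 0.2, 7.3]
width: 0.0
grasp_force: 3.6
```

apply_moves --commands '[[[0,-0.0015,0,0,0],[0,-0.0025,0,0,0],[0,-0.0025,0,0,0],[0,-0.0025,0,0,0],[0,-0.0025,0,0,0],[0,-0.0025,0,0,0],[0,-0.0025,0,0,0],[0,-0.0025,0,0,0],[0,-0.0025,0,0,0],[0,-0.0025,0,0,0],[0,-0.002,0,0,0],[0,0,0,0,0]]]'

```text
clock: 7.03
ee_pos: [546.6, -10.2, 63.1]
eef_rot: [3.131, 0.24, 0.005]
contact_force: [0.6, -0.4, 8.1]
width: -0.001
grasp_force: 3.7
```

Run:
```python
from h import *
im=ctrl.grab_frame("scene")[:,:,::-1].copy()
cv2.imwrite("pics/s2.png",cv2.resize(im[200:350,280:480],(800,600),interpolation=cv2.INTER_CUBIC))
hs=cv2.cvtColor(im,cv2.COLOR_BGR2HSV).astype(int)
m=(hs[...,1]<60)&(hs[...,2]>125)
k,l,s,c=cv2.connectedComponentsWithStats(m.astype(np.uint8))
for i in range(1,k):
    if s[i,4]>60 and 290<c[i][0]<420 and 215<c[i][1]<310:
        print(s[i],c[i]); print(rect("scene",np.argwhere(l==i)[:,::-1],63))
```

```text
[311 236  54  36 703] [337.82076814 254.83072546]
((535.102783203125, -11.570693969726562), (133.99998474121094, 65.47254943847656), 8.32276725769043)
[370 248  39  49 617] [388.13938412 271.73905997]
((671.5396728515625, 33.59931182861328), (30.49639129638672, 181.31881713867188), 8.875930786132812)
```

View pics/s2.png

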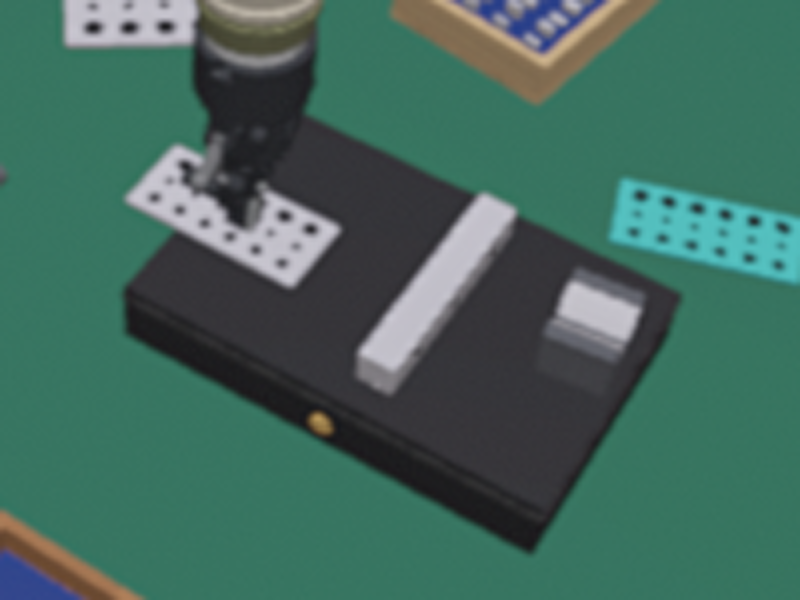

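The plate now overhangs by about 42 mm and lies flat, with its near end at (125,200)–(178,146) in the crop. The bar hasn't moved. I'll lift off, open the gripper and move over the overhang.

apply_moves --commands '[[[0,0,0,-0.002,0],[0,0,0,-0.01,0],[0,0,0,-0.02,0],[50,0,0,-0.02,0],[100,-0.014,-0.0012,0,0],[100,-0.014,0,0,0],[100,-0.014,0,0,0],[100,-0.0138,0,0,0],[100,0,0,0,0],[100,0,0,0,0],[100,0,0,0,0]]]'

```text
clock: 8.0
ee_pos: [490.7, -17.3, 114.1]
eef_rot: [3.132, 0.24, 0.002]
contact_force: [0.5, -0.7, -0.6]
width: 1.001
grasp_force: 0.0
```

```bash
python3 -c "
from h import *;o=ctrl.observe();print(o['ee_pos'],o['width'])
cv2.imwrite('pics/s3.png',cv2.resize(ctrl.grab_frame('scene')[180:330,260:460,::-1],(800,600),interpolation=cv2.INTER_CUBIC))"
```

```text
[490.74337746 -17.27412409 114.13001889] 1.0012403799826364
```

View pics/s3.png

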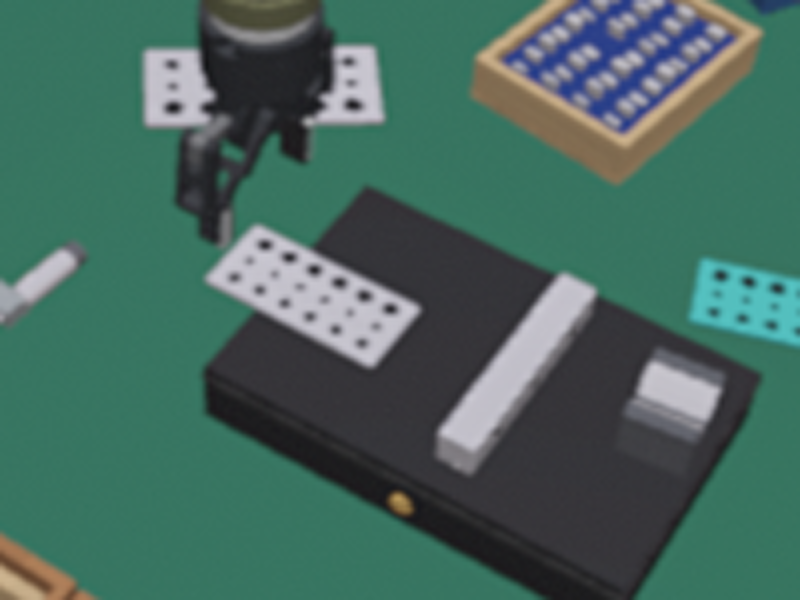

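The plate is unobstructed, with corners at (258,223), (205,277), (420,310) and (372,368) in the crop, and the fingers are above it. I'll take one precise measurement before descending.

```bash
python3 m.py scene 338 255 s4
python3 - <<'E'
from h import *
# granite front edge from dark mask in scene, picks from crop
s=.25
print(ray("scene",[(260+365*s,180+186*s),(260+205*s,180+370*s)],60).round(1))
E
```

```text
882 [311 236] [364 271] ((535.0396728515625, -11.163440704345703), (134.39674377441406, 65.38976287841797), 8.76180648803711)
[[ 496.1   91.6   60. ]
 [ 529.  -105.3   60. ]]
```

apply_moves --commands '[[[100,0,0,0.015,0],[100,0,0,0.015,0],[100,0,0,0.01,0],[100,0,0,0.008,0],[100,0,0,0.008,0],[100,0,0,0.006,0],[100,0,0,0.006,0],[100,0,0,0.005,0],[100,0,0,0,0],[100,0,0,0,0]]]'

```text
clock: 8.93
ee_pos: [489.9, -17.2, 40.7]
eef_rot: [3.132, 0.24, -0.001]
contact_force: [0.3, 1.1, -0.1]
width: 1.001
grasp_force: 0.0
```

apply_moves --commands '[[[76,0,0,0,0],[76,0,0,0,0],[72,0,0,0,0],[68,0,0,0,0],[60,0,0,0,0],[50,0,0,0,0],[50,0,0,0,0],[50,0,0,0,0]]]' --squeeze 20

```text
clock: 9.6
ee_pos: [490.4, -17.2, 41.1]
eef_rot: [3.132, 0.24, 0.001]
contact_force: [-0.2, 0.8, 3.9]
width: 0.694
grasp_force: 21.0
```

apply_moves --commands '[[[50,0,0,0,0],[50,0,0,0,0],[50,0,0,0,0],[50,0,0,0,0]]]' --squeeze 60

```text
clock: 9.93
ee_pos: [490.4, -17.3, 41.3]
eef_rot: [3.132, 0.24, 0.001]
contact_force: [-1.5, 0.3, 6.0]
width: 0.677
grasp_force: 62.4
```

apply_moves --commands '[[[50,0,0,-0.001,0],[50,0,0,-0.001,0],[50,0,0,-0.001,0],[50,0,0,-0.002,0],[50,0,0,-0.003,0],[50,0,0,-0.004,0],[50,0,0,-0.004,0],[50,0,0,-0.004,0],[50,0,0,0,0],[50,0,0,0,0]]]'

```text
clock: 10.77
ee_pos: [490.4, -17.3, 61.2]
eef_rot: [3.132, 0.24, 0.002]
contact_force: [0.1, -0.3, -1.4]
width: 0.675
grasp_force: 64.1
```

```bash
python3 -c "
from h import *;o=ctrl.observe();print(o['ee_pos'],o['width'],o['contact_force'],o['ft_torque'])
cv2.imwrite('pics/s5.png',cv2.resize(ctrl.grab_frame('scene')[180:330,260:460,::-1],(800,600),interpolation=cv2.INTER_CUBIC))"
```

```text
[490.38446445 -17.28564371  61.24319245] 0.674674083192506 [ 0.1378078  -0.31682563 -1.37598399] [-0.04519189  0.03118666  0.02189768]
```

View pics/s5.png

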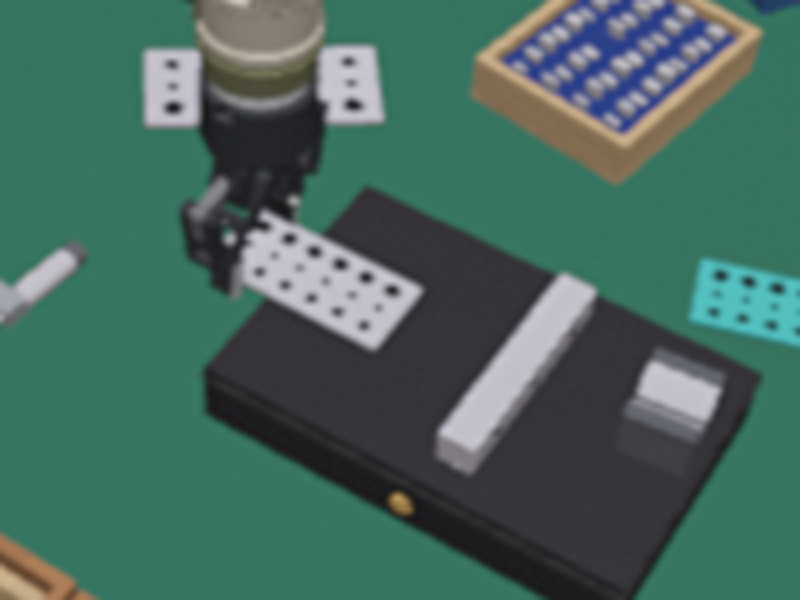

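Run:
```python
from h import *
f=lambda p:(260+p[0]/4,180+p[1]/4)
for a,b in(((420,310),(423,288)),((372,368),(375,350))):
    w=ray("scene",f(a),63)
    for dz in(10,15,20):
        q=proj("scene",w+[0,0,dz])[0];print(dz,(np.array(q)-[260,180])*4,b)
```

```text
10 [421.22350845 300.02474156] (423, 288)
15 [421.84054851 294.99401695] (423, 288)
20 [422.46115318 289.93423013] (423, 288)
10 [372.97383924 358.09306121] (375, 350)
15 [373.46508195 353.09561261] (375, 350)
20 [373.95924095 348.06849642] (375, 350)
```

The plate is lifted level: the far corners match a 20 mm rise to within about 2 mm. Before the transfer I'll check the recess profile across x at the finger positions, and raise the arm.

Run:
```python
from h import *
a=np.radians(8);ex=np.array([np.cos(a),np.sin(a),0]);ey=np.array([-np.sin(a),np.cos(a),0]);C=np.array([514,-364.5,30.])
for n in("top","scene"):
    im=cv2.imread(f"pics/{n}0.png").astype(np.float32)
    for v in(-43,43):
        print(n,v)
        for u in range(-66,67,3):
            vals=[]
            for dv in(-8,-4,0,4,8):
                q=proj(n,C+u*ex+(v+dv)*ey)[0].astype(np.float32)
                vals.append(cv2.getRectSubPix(im,(1,1),(float(q[0]),float(q[1])))[0,0])
            b=np.mean(vals,0).astype(int);print(f"{u}:{b[0]},{b[2]}",end="  ")
        print()
```

```text
top -43
-66:73,166  -63:109,142  -60:148,102  -57:161,69  -54:163,61  -51:163,61  -48:164,62  -45:163,60  -42:163,61  -39:161,71  -36:141,110  -33:104,146  -30:79,144  -27:94,105  -24:132,66  -21:155,57  -18:162,59  -15:162,60  -12:162,60  -9:162,60  -6:163,60  -3:162,60  0:163,62  3:163,62  6:162,60  9:163,60  12:162,59  15:162,59  18:161,64  21:151,87  24:131,119  27:139,108  30:155,76  33:162,63  36:162,60  39:162,60  42:162,59  45:162,59  48:162,58  51:161,62  54:148,76  57:110,92  60:65,110  63:54,141  66:61,163  
top 43
-66:72,164  -63:107,146  -60:148,107  -57:164,74  -54:165,66  -51:166,66  -48:166,65  -45:166,65  -42:166,66  -39:164,72  -36:149,102  -33:112,142  -30:79,146  -27:88,111  -24:132,71  -21:157,62  -18:165,64  -15:165,64  -12:165,65  -9:165,64  -6:165,65  -3:166,65  0:165,65  3:165,65  6:166,65  9:166,65  12:165,64  15:165,64  18:164,66  21:156,86  24:135,121  27:138,116  30:155,85  33:164,66  36:165,64  39:164,63  42:165,64  45:164,64  48:165,63  51:163,65  54:152,76  57:116,90  60:71,108  63:53,137  66:59,161  
scene -43
-66:68,138  -63:50,105  -60:47,99  -57:47
[... 281 characters left out ...]
8:140,49  21:134,47  24:104,35  27:73,22  30:69,26  33:74,84  36:84,153  39:97,164  42:123,114  45:139,55  48:140,46  51:139,47  54:140,49  57:133,87  60:104,146  63:85,165  66:83,166  
scene 43
-66:69,141  -63:52,108  -60:47,99  -57:47,100  -54:46,100  -51:68,95  -48:112,74  -45:136,52  -42:139,47  -39:138,48  -36:138,47  -33:138,48  -30:138,48  -27:138,48  -24:138,48  -21:138,47  -18:139,48  -15:139,48  -12:139,48  -9:139,48  -6:139,48  -3:138,48  0:139,48  3:139,48  6:139,48  9:139,48  12:139,48  15:139,48  18:139,48  21:135,46  24:112,37  27:79,24  30:69,25  33:72,71  36:81,140  39:95,166  42:120,131  45:137,67  48:140,46  51:139,47  54:139,49  57:133,82  60:108,142  63:86,165  66:81,162
```

apply_moves --commands '[[[50,0,0,-0.006,0],[50,0,0,-0.01,0],[50,0,0,-0.01,0],[50,0,0,-0.01,0],[50,0,0,-0.01,0],[50,0,0,-0.01,0],[50,0,0,-0.01,0],[50,0,0,-0.006,0],[50,0,0,0,0]]]'

```text
clock: 11.57
ee_pos: [491.1, -17.4, 134.6]
eef_rot: [3.131, 0.24, 0.005]
contact_force: [1.3, -0.5, -1.5]
width: 0.677
grasp_force: 64.3
```

apply_moves --commands '[[[50,0,0,0,-0.5],[50,0,0,0,-0.96],[50,0,0,0,-0.96],[50,0,0,0,-0.96],[50,0,0,0,-0.96],[50,0,0,0,-0.96],[50,0,0,0,-0.96],[50,0,0,0,-0.96],[50,0,0,0,-0.96],[50,0,0,0,-0.96],[50,0,0,0,-0.96],[50,0,0,0,-0.96],[50,0,0,0,-0.96],[50,0,0,0,-0.96],[50,0,0,0,-0.96],[50,0,0,0,-0.96],[50,0,0,0,-0.96],[50,0,0,0,-0.96],[50,0,0,0,-0.96],[50,0,0,0,-1.0]]]'

```text
clock: 13.23
ee_pos: [489.7, -17.2, 132.3]
eef_rot: [-1.957, -2.457, 0.001]
contact_force: [0.1, 0.4, -0.6]
width: 0.676
grasp_force: 64.2
```

apply_moves --commands '[[[50,-0.008,-0.001,0,0],[50,-0.016,-0.001,0,0],[50,-0.022,-0.001,0,0],[50,-0.022,-0.001,0,0],[50,-0.022,-0.001,0,0],[50,-0.022,-0.001,0,0],[50,-0.022,-0.001,0,0],[50,-0.022,-0.001,0,0],[50,-0.022,-0.002,0,0],[50,-0.022,-0.002,0,0],[50,-0.022,-0.002,0,0],[50,-0.022,-0.002,0,0],[50,-0.022,-0.002,0,0],[50,-0.022,-0.002,0,0],[50,-0.022,-0.002,0,0],[50,-0.022,-0.002,0,0],[50,-0.022,-0.002,0,0],[50,-0.022,0,0,0],[50,-0.01,0,0,0],[50,0,0,0,0]]]'

```text
clock: 14.9
ee_pos: [549.1, -402.1, 131.9]
eef_rot: [1.967, 2.449, -0.001]
contact_force: [0.2, 0.7, -2.5]
width: 0.675
grasp_force: 64.3
```

apply_moves --commands '[[[50,0,0,0,0.5],[50,0,0,0,0.46],[50,-0.0027,-0.01,0.005,0],[50,0,-0.01,0.01,0],[50,0,-0.01,0.015,0],[50,0,0,0.015,0],[50,0,0,0.015,0],[50,0,0,0.01,0],[50,0,0,0.005,0],[50,0,0,0,0],[50,0,0,0,0]]]'

```text
clock: 15.82
ee_pos: [520.2, -405.9, 58.0]
eef_rot: [-2.063, -2.369, -0.0]
contact_force: [0.1, 0.6, -1.2]
width: 0.675
grasp_force: 64.3
```

Run:
```python
from h import *
o=ctrl.observe();r=o['eef_rot'];print(o['ee_pos'],2*np.degrees(np.arctan2(r[1],r[0])),o['contact_force'])
z=o['ee_pos'][2]+18.8+3
im=ctrl.grab_frame("scene")[:,:,::-1].copy()
hs=cv2.cvtColor(im,cv2.COLOR_BGR2HSV).astype(int)
m=(hs[...,1]<60)&(hs[...,2]>125)
a=np.radians(98);t=o['ee_pos']+44.8*np.array([np.cos(a),np.sin(a),0]);t[2]=z
p=proj("scene",t)[0];print("expect",t,p)
c,A=blob(m,p,300);print(A,rect("scene",c,z))
cv2.imwrite('pics/s6.png',cv2.resize(im[270:420,140:340],(800,600),interpolation=cv2.INTER_CUBIC))
```

```text
[ 520.18056432 -405.88323621   58.04172924] -262.1046046567898 [ 0.06600926  0.55355958 -1.21112894]
expect [ 513.9456094  -361.51922673   79.84172924] [229.06566886 326.88236577]
657 ((510.8651123046875, -336.5615539550781), (63.77863693237305, 81.16029357910156), 8.019613265991211)
```

View pics/s6.png

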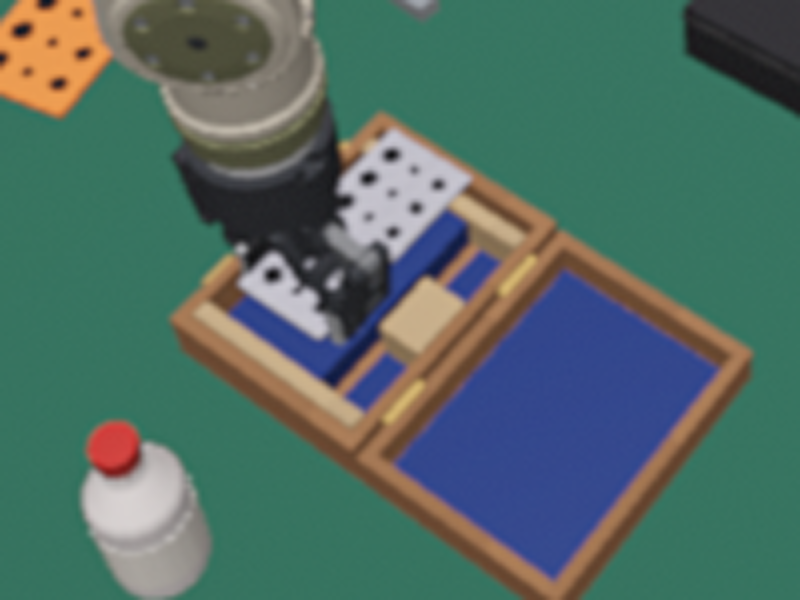

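The plate is over the tray, yaw 8.0° and level, with its far end at crop (390,130)–(470,180). The predicted pose agrees to about 1 mm. Lowering towards the rim.

apply_moves --commands '[[[50,-0.003,0,0.008,0],[50,0,0,0.01,0],[50,0,0,0.008,0],[50,0,0,0.006,0],[50,0,0,0.003,0],[50,0,0,0.002,0],[50,0,0,0.001,0],[50,0,0,0,0],[50,0,0,0,0]]]'

```text
clock: 16.62
ee_pos: [520.6, -409.4, 20.1]
eef_rot: [2.063, 2.368, -0.0]
contact_force: [-0.4, -0.2, -0.2]
width: 0.68
grasp_force: 64.3
```

apply_moves --commands '[[[50,0,0,0.0005,0],[50,0,0,0.0005,0],[50,0,0,0.0005,0],[50,0,0,0.0005,0],[50,0,0,0.0005,0],[50,0,0,0,0]]]'

```text
clock: 17.12
ee_pos: [520.4, -409.2, 17.2]
eef_rot: [-2.063, -2.369, 0.0]
contact_force: [0.3, -0.3, -1.2]
width: 0.679
grasp_force: 64.3
```

apply_moves --commands '[[[50,0,0,0.0005,0],[50,0,0,0.0005,0],[50,0,0,0,0]]]'

```text
clock: 17.37
ee_pos: [520.4, -409.2, 16.2]
eef_rot: [-2.064, -2.369, 0.0]
contact_force: [-0.3, 0.0, -1.8]
width: 0.678
grasp_force: 64.3
```

apply_moves --commands '[[[50,0,0,0.0005,0],[50,0,0,0.0005,0],[50,0,0,0,0]]]'

```text
clock: 17.62
ee_pos: [520.4, -409.2, 15.2]
eef_rot: [-2.063, -2.369, 0.0]
contact_force: [-0.0, 0.1, -1.9]
width: 0.673
grasp_force: 64.3
```

```bash
python3 -c "
from h import *;o=ctrl.observe();print(o['ee_pos'],o['contact_force'],o['ft_torque'])"
```

```text
[ 520.37295444 -409.19883662   15.17410252] [-0.0393929   0.0919931  -1.92362294] [-0.0917393   0.03001554  0.00238982]
```

apply_moves --commands '[[[50,0,0,0.0005,0],[50,0,0,0.0005,0],[50,0,0,0.0005,0],[50,0,0,0.0005,0],[50,0,0,0,0]]]'

```text
clock: 18.03
ee_pos: [520.4, -409.2, 13.2]
eef_rot: [-2.064, -2.369, -0.0]
contact_force: [0.0, 0.3, -1.7]
width: 0.672
grasp_force: 64.3
```

apply_moves --commands '[[[50,0,0,0.0005,0],[50,0,0,0.0005,0],[50,0,0,0,0],[50,0,0,0,0]]]'

```text
clock: 18.37
ee_pos: [520.4, -409.3, 12.3]
eef_rot: [2.064, 2.369, 0.0]
contact_force: [0.7, 0.6, -1.4]
width: 0.675
grasp_force: 64.3
```

apply_moves --commands '[[[50,0,0,0.0003,0],[50,0,0,0.0003,0],[50,0,0,0,0],[50,0,0,0,0]]]'

```text
clock: 18.7
ee_pos: [520.5, -409.3, 11.9]
eef_rot: [2.063, 2.369, -0.0]
contact_force: [-0.2, 0.2, 0.5]
width: 0.677
grasp_force: 64.4
```

apply_moves --commands '[[[50,0,0,0.0003,0],[50,0,0,0,0],[50,0,0,0,0]]]'

```text
clock: 18.95
ee_pos: [520.5, -409.3, 11.9]
eef_rot: [2.063, 2.369, -0.0]
contact_force: [-1.6, 0.7, 4.1]
width: 0.679
grasp_force: 64.7
```

apply_moves --commands '[[[50,0,0,0.0003,0],[50,0,0,0,0],[50,0,0,0,0]]]'

```text
clock: 19.2
ee_pos: [520.5, -409.3, 11.9]
eef_rot: [2.063, 2.368, -0.0]
contact_force: [-3.0, 2.1, 4.7]
width: 0.675
grasp_force: 64.8
```

```bash
python3 -c "
from h import *;o=ctrl.observe();print(o['ee_pos'],o['contact_force'],o['ft_torque'])"
```

```text
[ 520.49237195 -409.31710194   11.86141361] [-3.00862987  2.12942791  4.65107176] [0.30242801 0.37085243 0.03494469]
```

The plate meets the floor at TCP 11.9, close to the expected 11.2. I'll ease the grip and open slowly.

apply_moves --commands '[[[50,0,0,-0.0003,0],[50,0,0,0,0],[50,0,0,0,0]]]' --squeeze 20

```text
clock: 19.45
ee_pos: [520.5, -409.3, 11.8]
eef_rot: [2.063, 2.369, -0.0]
contact_force: [-1.9, 1.8, 5.4]
width: 0.673
grasp_force: 64.8
```

apply_moves --commands '[[[70,0,0,0,0],[72,0,0,0,0],[74,0,0,0,0],[78,0,0,0,0],[82,0,0,0,0],[86,0,0,0,0],[86,0,0,0,0],[86,0,0,0,0]]]'

```text
clock: 20.12
ee_pos: [520.4, -409.3, 11.4]
eef_rot: [2.064, 2.369, -0.0]
contact_force: [-0.4, 1.2, -0.6]
width: 0.861
grasp_force: 0.0
```

apply_moves --commands '[[[86,0,0,-0.002,0],[86,0,0,-0.004,0],[86,0,0,-0.006,0],[86,0,0,-0.01,0],[86,0,0,-0.02,0],[86,0,0,-0.03,0],[86,0,0,-0.03,0],[86,0,0,-0.03,0],[86,-0.03,-0.01,-0.01,0],[86,-0.03,-0.02,0,0],[86,-0.03,-0.03,0,0],[86,-0.03,-0.03,0,0],[86,-0.03,-0.03,0,0],[86,-0.02,-0.03,0,0],[86,0,-0.03,0,0],[86,0,0,0,0]]]'

```text
clock: 21.45
ee_pos: [361.1, -603.2, 154.2]
eef_rot: [-2.071, -2.361, 0.003]
contact_force: [1.1, 0.5, 0.2]
width: 0.859
grasp_force: 0.0
```

Run:
```python
from h import *
out=[]
for n,p in(("scene",(225,345)),("top",(433,240))):
    im=ctrl.grab_frame(n)[:,:,::-1].copy();cv2.imwrite(f"pics/{n}9.png",im)
    hs=cv2.cvtColor(im,cv2.COLOR_BGR2HSV).astype(int);m=(hs[...,1]<60)&(hs[...,2]>125)
    try:
        c,A=blob(m,p,100);print(n,A,rect(n,c,33))
    except Exception as e:print(n,e)
    x,y=int(p[0]),int(p[1]);out.append(cv2.resize(im[y-60:y+60,x-40:x+40],(400,600),interpolation=cv2.INTER_CUBIC))
cv2.imwrite("pics/fin.png",np.hstack(out))
print(ctrl.observe()['ee_pos'])
```

```text
scene 1271 ((508.1002502441406, -365.2808837890625), (76.38549041748047, 134.1293487548828), 7.6424736976623535)
top 250 ((552.7630615234375, -543.3257446289062), (53.368587493896484, 74.51588439941406), 34.2662239074707)
[ 365.41009982 -601.30303315  154.55279582]
```

View pics/fin.png

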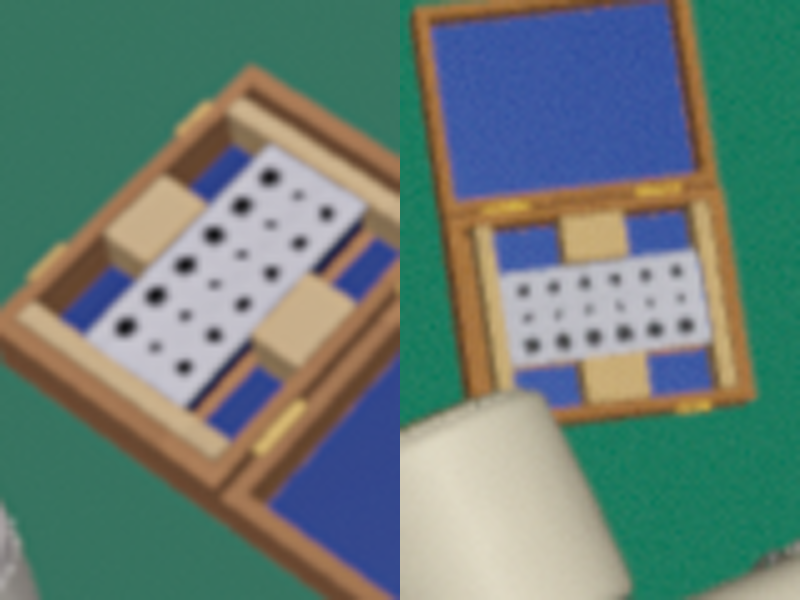

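The master lies between the end bars and the blocks, bright and undistorted, at left-half (100,330)–(365,205) and right-half (500,265)–(710,350). I'll press lightly at both ends to confirm it is fully seated at 33 mm.

apply_moves --commands '[[[0,0.0305,0.0225,0,0],[0,0.0305,0.0225,0,0],[0,0.0305,0.0225,0,0],[0,0.0305,0.0225,0,0],[0,0.0305,0.0225,0,0],[0,0.0305,0.0225,0,0],[0,0.0305,0.0225,0,0],[0,0.0305,0.0225,0,0],[0,0,0,0.03,0],[0,0,0,0.03,0],[0,0,0,0.025,0],[0,0,0,0.015,0],[0,0,0,0.01,0],[0,0,0,0.005,0],[0,0,0,0,0],[0,0,0,0,0]]]'

```text
clock: 22.88
ee_pos: [512.5, -334.3, 39.4]
eef_rot: [2.062, 2.368, 0.0]
contact_force: [-0.2, -0.9, 0.8]
width: -0.002
grasp_force: 0.0
```

apply_moves --commands '[[[0,0,0,0.001,0],[0,0,0,0.001,0],[0,0,0,0.001,0],[0,0,0,0.001,0],[0,0,0,0.001,0],[0,0,0,0.0005,0],[0,0,0,0,0],[0,0,0,0,0]]]'

```text
clock: 23.55
ee_pos: [511.6, -334.3, 33.1]
eef_rot: [2.064, 2.369, -0.0]
contact_force: [-0.5, 0.2, 1.7]
width: -0.003
grasp_force: 1.0
```

apply_moves --commands '[[[0,0,0,0.0005,0],[0,0,0,0.0005,0],[0,0,0,0,0],[0,0,0,0,0]]]'

```text
clock: 23.88
ee_pos: [511.6, -334.3, 33.0]
eef_rot: [2.063, 2.368, -0.001]
contact_force: [-2.7, 1.9, 8.7]
width: 0.0
grasp_force: 4.2
```

apply_moves --commands '[[[0,0,0,-0.003,0],[0,0,0,-0.006,0],[0,-0.015,0,0,0],[0,-0.02,0,0,0],[0,-0.02,0,0,0],[0,-0.01,0,0,0],[0,0,0,0.004,0],[0,0,0,0.002,0],[0,0,0,0.001,0],[0,0,0,0.001,0],[0,0,0,0,0],[0,0,0,0,0]]]'

```text
clock: 24.88
ee_pos: [520.4, -397.4, 33.1]
eef_rot: [-2.062, -2.369, -0.0]
contact_force: [-1.0, 1.4, 2.6]
width: 0.002
grasp_force: 1.1
```

apply_moves --commands '[[[0,0,0,0.0005,0],[0,0,0,0,0],[0,0,0,0,0]]]'

```text
clock: 25.13
ee_pos: [520.7, -397.6, 33.1]
eef_rot: [-2.063, -2.37, -0.001]
contact_force: [-0.6, 1.3, 6.0]
width: -0.0
grasp_force: 2.8
```

Both ends read 33.1 mm, so the plate is fully down and flat. Retreating and handing in.

apply_moves --commands '[[[0,0,0,-0.002,0],[0,0,0,-0.01,0],[0,0,0,-0.03,0],[0,0,0,-0.03,0],[0,0,0,-0.03,0],[0,0,0,-0.03,0],[0,0,0,0,0],[0,0,0,0,0]]]'

```text
clock: 25.8
ee_pos: [521.9, -399.6, 167.7]
eef_rot: [2.059, 2.365, -0.001]
contact_force: [-0.1, -0.6, -0.6]
width: -0.003
grasp_force: 0.0
```

```bash
python3 -c "
from h import *
o=ctrl.observe();print(o['ee_pos'],o['contact_force'])
print(ctrl.finish_job())"
```

```text
[ 521.91240787 -399.5693428   167.70344901] [-0.06563216 -0.58196676 -0.59734906]
the job is handed in; nothing more can be done
None
```

The hole master is in its case recess, fully down and flat (top face 33.1 mm at both ends); the highest press force I read was 8.7 N, and the job was handed in at about 26 s with the arm clear.

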